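# Uncover the dry-block heater and vent the warm blue pot

## Robot

A 6-joint arm with a two-finger parallel gripper is mounted at the origin on a cart in front of the work surface, level with it; the furniture and walls round the work are solid. World frame = base frame: x ahead of the robot, y to its left, z up, the work surface at z = 0. Lengths are in mm, angles in rad, forces in N, time in s.
With the tool pointing down it reaches from about 250 to 800 mm from the base axis. Payload 8.5 kg.
Tool frame: the origin (TCP) lies at the very end of the fingers, on their centre line; the grasp point (between the pads) lies 19 mm behind it (manip.grip_point_offset is the distance from the TCP to the grasp point, in mm); z points along the fingers, y is the line along which they close (so a half turn about z gives the same grasp; the last joint's range is limited). The gripper opens to 85 mm and grips with 20 to 120 N. Pads are 22 mm wide; open, the fingers measure 114 mm over their backs; the gripper's body (76 mm by 85 mm) begins 54 mm behind the grasp point. The pads swing forward as they close: fully open they stand 13 mm farther back than shut.
Start: joints at [-1.239, 0.238, -0.013, 1.319, 0, 1.571], TCP at [171, -496.324, 231.276] pointing down, gripper open.
Joint ranges: [-2.66, 2.66], [-1.03, 1.9], [-1.14, 1.46], [-1.82, 2.27], [-1.45, 1.34], [-3.14, 3.14]. Speed limits (rad/s): [2.22, 2.22, 2.79, 3.14, 3.14, 3.14].

## Interface

Orientations are given as a rotation vector (axis times angle).
In Python, from station import manip gives the robot as it stands. The module is installed in compiled form; this text tells all that it offers.
- The arm moves only by the shell command python3 -m crank 'ROWS' [OPENING] [FORCE]. ROWS is a JSON object of lists of equal length, an entry for each row: "linear": the shift along the tool's x, y, z in m, a list of three; "yaw": the turn about the tool's z in degrees. A call has 1 to 8 rows; each row shifts and turns the commanded pose from where the row before left it, along the tool's axes as they then stand; what a row does not reach is not made up. A row lasts 1/10 s, in which the tool goes at most 50 mm and 8.59 degrees, less where a joint would pass 70% of its speed; a pose out of reach is approached as far as the arm can. A call with a gripper value outside its range is refused whole. OPENING is the finger opening in m, from 0 to 0.0854, set as the call begins (- or left out, the last holds). The fingers move at their own pace and stop on an object; FORCE is the grip in N (left out, the last holds). Time passes only in rows, so rows that do not move let the fingers close. It gives the time, the measured TCP pose, the force, the opening and the grip force at its end, in the units of the state.
- manip.observe(): the state, without advancing time (a new reading comes with each control period).
- manip.snapshot(name): name is "side" or "top"; returns a dict with "image" (480x640x3 uint8, red, green, blue), "depth" (480x640 float32, mm along the optical axis (not along the pixel's ray), 0 where there is no reading), "fx", "fy", "cx", "cy" (pixels), "pose" (4x4, takes a point from camera to world coordinates). Camera axes: x right, y down, z forward; pixel columns grow to the right and rows downward; lengths in mm; the calibration is good to about 2 mm. A picture is of the moment at which its call begins.
- manip.finish_job(): hands the job in; it is judged then, once.
Trained networks look in a picture, given as the dict that the camera call returned (one of the last four; its "shot" number tells which), for a name from the list of things; names that differ only in an ending like _2 or _b are one class to them, and where a whole thing is asked for, a point or a joint stands for the part that bears it (a point fixed in the world has none). Each returns a list of dicts, best first, with "confidence" (0 to 1); they miss things now and then, are a little off and sometimes report something else, mostly with a low value. They report only what shows in the picture. A call takes as long as a camera call.
- manip.recognise(query, picture): "rect" ([centre column, centre row, width, height] in pixels, round what is visible of it).
The state is a dict: "time_s": time; "q": joint angles; "qvel": joint speeds; "joint_torque": joint torques, N m; "ee_pos": TCP position; "tool_rot": TCP orientation; "contact_force": force on the tool from outside, world axes, zero at the start; "torque": the same for the moment, N m; "finger_gap": finger opening in mm; "finger_force": force on a finger pad.
Only numpy, scipy, OpenCV 4.12 (cv2) and the standard library are available. Lean on these libraries where they do the work, as an engineer would, in place of code of your own. Each camera call takes 0.05 s, during which the arm holds its last target. There are 200 camera calls.

## Task

The sample in the blue-lidded pot has finished warming and has to be vented. Tip the heater's loose clear cover up by its front handle so that it pivots on its rear edge, then lift it off and stand it upright on the blue bench pad. Then pull the blue lid's grip up until its tight seal breaks, without throwing the lid open, and finish still holding the lid by its grip, ajar by about 15 mm at the front; the orange-lidded pot stays sealed and everything else stays where it is.

Things in the scene. Friction and masses are not known exactly. Their poses are not given: they have to be found in the camera images.
- heater: White dry-block heater, fixed, 215 x 222 mm, 70 mm high to its deck. Origin: centre of its underside. Its x axis points from the sloping grey control panel (front) to the back, y to its left, z up. The aluminium block is centred at x = +27 mm, y = 0, top at z = 76 mm; its two places for pots are at y = +46 and -46 mm. A steel rim 5 mm high round the block locates the cover.
- cover: Loose clear cover, a box open below, 140 (x) x 206 (y) x 62 mm high, walls 3 mm, about 0.22 kg. Origin: centre of its underside, z up. At the start it stands on the heater's deck (heater x = +27, z = 70 mm) round the rim, axes parallel to the heater's, a few mm loose. Raise it clear of the pots' grips (top at heater z = 124 mm) before moving it sideways.
- cover_grip (a point): Centre of the top face of the cover's black handle, a bar on the roof near the front: 12 mm thick (x), 66 mm long (y), its lowest 3 mm a 20 mm wide foot. The point is 48 mm in front (-x) of the cover's origin, 91 mm above its underside and 29 mm above the roof. Pinch the bar across its 12 mm (fingers closing along the cover's x). Axes as the cover's.
- cover_rear (a point): Middle of the lower edge of the cover's rear wall (cover x = +70 mm, y = 0, z = 0), the edge about which it is tipped up. Axes as the cover's.
- pad: Light blue absorbent bench pad, 240 (x) x 270 (y) mm, 2 mm thick, lying flat on the bench left of the heater, fixed. Origin: centre of its underside; axes along its sides, z up. The cover stands on it with its centre within 60 mm of the pad's centre along each of the pad's axes.
- pot_blue_grip (a point): Centre of the top of the blue lid's upright grip fin: 10 mm thick (y), 30 mm long (x), its top 25 mm above the flat lid (lowest 3 mm: a 14 mm wide root). Pinch it across the 10 mm. Axes parallel to the heater's while shut. Lid 72 mm across; hinge axis along y, 60 mm behind (+x) and 33 mm below this point; front edge 76 mm from the hinge. Pot fixed in the block, in either of the two places.
- pot_blue_lid (a joint): Opening angle of the blue lid, rad: 0 shut, grows as its front rises; 0.2 is a gap of 15 mm at the front edge. A tight bead seal holds it: about 10 to 16 N upwards at the grip to start it, dropping away over the first 3 mm (0.04 rad); then the lid (37 g) swings freely. Let go, it falls back to rest on the bead at about 0.07 rad.
- pot_orange_lid (a joint): Opening angle of the orange lid of the other, otherwise identical pot, rad: 0 shut. Leave it shut.
- lab_timer: Bystander: white lab timer, 62 x 62 x 17 mm, lying right of the heater. Origin: centre of its underside.
- tip_box: Bystander: red pipette-tip box with clear lid, 93 x 122 x 70 mm. Origin: centre of its underside.
- flask: Bystander: small culture flask with pink medium, 94 x 52 x 24 mm, lying flat. Origin: centre of its underside.
- label_tape: Bystander: roll of beige label tape, 96 mm across, 25 mm high, lying flat. Origin: centre of its underside.
- marker: Bystander: blue-capped marker lying on the bench in front of the heater, 132 mm long. Origin: centre of its underside.
- media_bottle: Bystander: square media bottle with white cap, 54 x 54 x 120 mm, standing. Origin: centre of its underside.
- counting_chamber: Bystander: glass counting chamber, 32 x 76 x 5 mm, lying flat. Origin: centre of its underside.

How it is judged:
By the outcome, as a careful person would: the job done as asked, in the order asked, and still so for the second after the job is handed in, while the arm keeps its last pose, push and grip.
It also fails if it takes over 56 s, if anything falls off the work surface, if the arm or the gripper's body presses on something with over 40 N, if the wrist force passes 120 N, or if a joint passes its speed limit or range.

## Working session

There is one attempt and no reset: what is moved stays moved. The work goes in short steps, Python scripts to look and compute and a shell command to move; the robot and the scene stay as the last step left them, time stands still between calls to the robot, and variables do not carry over. Pictures are saved under pics/ and viewed, at most 10 in all, crops included, and the job is handed in when it is done.

```bash
mkdir -p pics
cat > h.py <<'E'
import numpy as np,cv2
from station import manip
def px2w(s,u,v,d):
    p=np.array([(u-s['cx'])/s['fx']*d,(v-s['cy'])/s['fy']*d,d,1]);return (s['pose']@p)[:3]
def w2px(s,P):
    c=np.linalg.inv(s['pose'])@np.append(P,1);return [s['fx']*c[0]/c[2]+s['cx'],s['fy']*c[1]/c[2]+s['cy'],c[2]]
E
python3 - <<'E'
from h import *
np.set_printoptions(precision=3,suppress=True)
o=manip.observe();print(o)
for n in('top','side'):
    s=manip.snapshot(n);cv2.imwrite(f'pics/{n}0.png',s['image'][:,:,::-1]);print(n,s['pose'],s['fx'],s['cx'],s['cy'])
    for q in 'heater cover cover_grip pad pot_blue_grip pot_blue_lid pot_orange_lid'.split():
        for r in manip.recognise(q,s)[:2]:
            u,v=r['rect'][:2];d=s['depth'][int(v),int(u)];print(q,r['confidence'],np.array(r['rect']),d,px2w(s,u,v,d))
E
```

```text
{'time_s': 0.0, 'q': array([-1.239,  0.239, -0.014,  1.319, -0.   ,  1.571]), 'qvel': array([ 0.001, -0.001,  0.   ,  0.   , -0.002, -0.001]), 'joint_torque': array([  0.001, -53.878,  34.644,   0.018,  -0.   ,   0.   ]), 'ee_pos': array([ 170.876, -495.98 ,  230.682]), 'tool_rot': array([-3.097, -0.519,  0.   ]), 'contact_force': array([-0.117,  0.227,  0.102]), 'torque': array([-0.   , -0.012, -0.069]), 'finger_force': 0.0, 'finger_gap': 85.56938749008407}
top [[   0.015   -0.998    0.066  517.513]
 [  -1.      -0.017   -0.02   -16.898]
 [   0.021   -0.066   -0.998 1205.903]
 [   0.       0.       0.       1.   ]] 492.52099006359555 318.3904845564027 242.58303814167107
heater 0.59 [345.8 261.7 103.8  86.4] 1045.8 [547.204 -96.931 161.181]
cover 0.97 [346.9 239.8 104.8  77.1] 1078.3436 [ 596.002 -101.028  131.883]
cover 0.44 [158.6 198.2  34.1  18.7] 1199.0751 [698.803 349.516   8.545]
cover_grip 0.61 [347.9 239.1 103.5  79.8] 1078.8182 [ 597.6   -103.229  131.558]
cover_grip 0.56 [458.9 311.4  35.3  37.4] 1188.724 [ 435.772 -382.751   16.312]
pad 0.57 [208.6 278.2 121.5 108.9] 1197.0697 [506.374 224.172   0.317]
side [[    0.892    -0.278     0.358   -43.868]
 [   -0.453    -0.527     0.719 -1359.732]
 [   -0.011    -0.803    -0.595  1216.813]
 [    0.        0.        0.        1.   ]] 621.3060109120102 310.92245604559264 239.80390635626176
heater 0.71 [311.7 292.4 100.4  61.4] 1727.8804 [ 535.871 -194.939   70.458]
heater 0.68 [314.9 259.1  79.3  68.9] 1747.0795 [ 576.327 -136.734  132.844]
cover 0.61 [314.6 259.9  77.2  64.5] 1747.0795 [ 574.95  -137.537  131.046]
cover_grip 0.64 [317.9 261.1  80.5  71.9] 1738.0825 [ 579.062 -149.78   133.838]
pad 0.59 [253.2 235.1  62.6  56.5] 2059.7532 [527.044 216.684   5.03 ]
pad 0.16 [317.  261.4  80.6  66.5] 1738.0825 [ 576.584 -149.082  133.192]
pot_blue_grip 0.28 [282.9 204.   19.1  12.6] 2192.8953 [687.874 328.953  13.719]
```

View pics/top0.png

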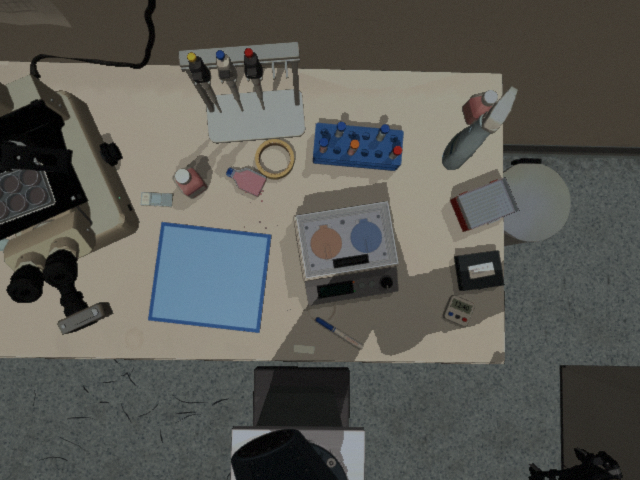

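View pics/side0.png

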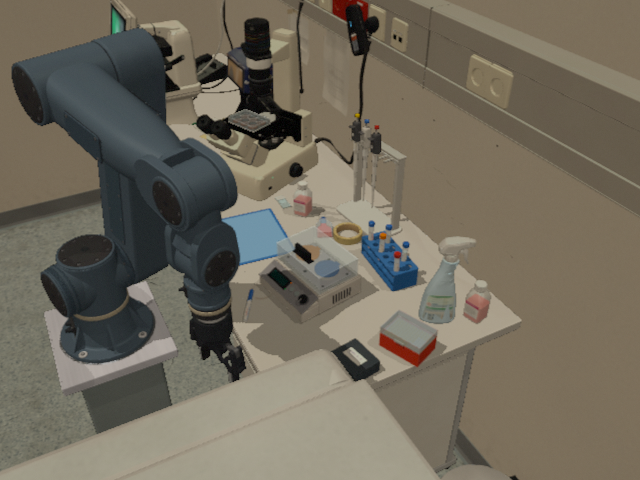

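The top view shows the cover at (346,240), with its black handle at (350,261) and the blue lid on the right at (366,236). The orange lid is at (326,241) and the pad at (210,277). The side view agrees.

Run:
```python
from h import *
np.set_printoptions(precision=2,suppress=True)
def cloud(s):
    v,u=np.mgrid[:480,:640];d=s['depth'].astype(float)
    P=np.stack([(u-s['cx'])/s['fx']*d,(v-s['cy'])/s['fy']*d,d],-1)@s['pose'][:3,:3].T+s['pose'][:3,3]
    return P
def rect(n,P):
    r=cv2.minAreaRect(P[:,:2].astype(np.float32));print(n,len(P),np.array(r[0]),np.array(r[1]),r[2],'med z',np.median(P[:,2]),'mean',P.mean(0))
big=[]
for n in('top','side'):
    s=manip.snapshot(n);P=cloud(s);im=s['image'].astype(int)
    reg=(P[...,0]>400)&(P[...,0]<720)&(P[...,1]>-260)&(P[...,1]<40)&(s['depth']>0)
    m=reg&(P[...,2]>126)&(P[...,2]<139);rect(n+' roof',P[m])
    m=reg&(P[...,2]>146)&(P[...,2]<180);
    if m.sum()>3: rect(n+' handle',P[m])
    m=reg&(P[...,2]>62)&(P[...,2]<80)
    if m.sum()>3: rect(n+' deck',P[m])
    dk=reg&(im.max(-1)<45)&(P[...,2]>110)
    if dk.sum()>3:rect(n+' dark',P[dk]);print(P[dk][:,2].min(),P[dk][:,2].max(), np.argwhere(dk).mean(0))
    R=(im[...,2]-im[...,0]>50)&(P[...,2]<12)&(P[...,1]>80)&(P[...,0]<700)&(P[...,0]>350)&(P[...,1]<450)
    rect(n+' pad',P[R])
    # lids
    hs=cv2.cvtColor(s['image'],cv2.COLOR_RGB2HSV)
    bl=reg&(hs[...,0]>100)&(hs[...,0]<125)&(hs[...,1]>70)&(P[...,2]>80)
    print('blue',bl.sum(),np.argwhere(bl).mean(0),P[bl].mean(0))
    c=s['image'][190:320,270:430] if n=='top' else s['image'][215:330,240:380]
    big.append(cv2.resize(c,(400,460) if 0 else (400,400),interpolation=cv2.INTER_CUBIC))
cv2.imwrite('pics/z1.png',np.hstack(big)[:,:,::-1])
```

```text
top roof 5774 [ 598.03 -101.19] [140.19 206.44] 9.922855377197266 med z 132.48098874482253 mean [ 598.89 -100.24  132.54]
top handle 174 [ 550.48 -108.7 ] [11.93 65.01] 10.257078170776367 med z 160.67476146809554 mean [ 550.35 -108.27  160.74]
top deck 1335 [ 576.23 -104.59] [201.43 220.18] 10.032726287841797 med z 67.19885297089286 mean [ 524.47 -104.18   67.33]
top dark 295 [ 550.25 -109.08] [18.56 76.21] 10.121879577636719 med z 158.64310995828873 mean [ 549.9  -107.83  150.5 ]
130.65514086915346 165.9840996364585 [260.66 350.51]
top pad 10842 [510.28 221.41] [269.15 238.27] 84.36386108398438 med z 2.934368627911681 mean [509.36 221.39   2.93]
blue 756 [236.47 365.53] [ 603.99 -141.76  132.56]
side roof 2077 [598.71 -98.9 ] [149.21 216.49] 9.385068893432617 med z 133.77992530377514 mean [ 598.56 -109.    133.6 ]
side handle 124 [ 550.   -112.57] [15.61 66.37] 11.70709228515625 med z 159.51743899185158 mean [ 548.92 -114.1   158.34]
side deck 1054 [ 543.66 -150.51] [160.88 277.37] 45.92607116699219 med z 69.05127876640529 mean [ 543.92 -147.32   69.41]
side dark 172 [ 550.06 -112.43] [16.03 78.59] 10.992639541625977 med z 150.30184996169214 mean [ 548.63 -116.81  150.32]
132.66836698943735 168.1709840839285 [253.17 302.84]
side pad 2043 [539.25 216.39] [281.85 183.97] 81.56571197509766 med z 4.491462510422252 mean [539.   217.6    4.44]
blue 42 [269.71 324.93] [ 583.95 -180.95  123.97]
```

View pics/z1.png

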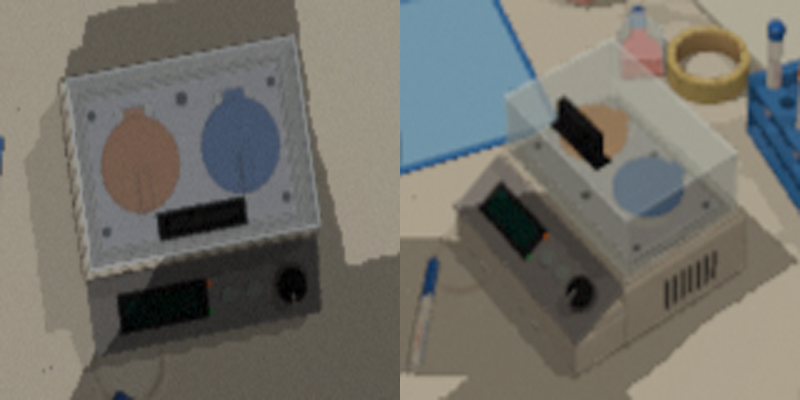

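```bash
cat >> h.py <<'E'
from scipy.spatial.transform import Rotation as Ro
def need(t,yaw=None):
    o=manip.observe();R=Ro.from_rotvec(o['tool_rot']).as_matrix();h=np.degrees(np.arctan2(R[1,0],R[0,0]))
    print('pos',o['ee_pos'].round(1),'head',round(h,2),'tiltz',R[:,2].round(4),'F',o['contact_force'].round(2),'gap',round(o['finger_gap'],2),'ff',o['finger_force'],'t',round(o['time_s'],2))
    print('need tool xyz mm',(R.T@(np.array(t)-o['ee_pos'])).round(1),'' if yaw is None else 'yaw %.2f'%(h-yaw))
E
python3 -m crank '{"linear":[[0,0,0],[0,0,0],[0.0315,-0.0225,0],[0.0315,-0.0225,0],[0.0315,-0.0225,0],[0.0315,-0.0225,0],[0.0315,-0.0225,0],[0.0315,-0.0225,0]],"yaw":[4.45,4.45,0,0,0,0,0,0]}' 0.0854 20
python3 -m crank '{"linear":[[0.0315,-0.0225,0],[0.0315,-0.0225,0],[0.0315,-0.0225,0],[0.0315,-0.0225,0],[0.0315,-0.0225,0],[0.0315,-0.0225,0],[0.0315,-0.0225,0],[0.0315,-0.0225,0]],"yaw":[0,0,0,0,0,0,0,0]}'
python3 -c "
from h import *
need([550.4,-108.8,165],10.1)"
```

```text
time_s: 1.7
ee_pos: [334.3, -329.1, 231.5]
tool_rot: [3.129, 0.276, 0.0]
contact_force: [-0.5, 0.1, 0.1]
finger_gap: 85.7
finger_force: 0.0
time_s: 2.5
ee_pos: [550.8, -107.4, 231.4]
tool_rot: [3.129, 0.277, 0.0]
contact_force: [0.1, 0.3, 0.4]
finger_gap: 85.2
finger_force: 0.0
pos [ 550.8 -107.4  231.4] head 10.12 tiltz [ 2.e-04 -0.e+00 -1.e+00] F [0.1  0.29 0.44] gap 85.2 ff 0.0 t 2.5
need tool xyz mm [-0.7  1.3 66.4] yaw 0.02
```

```bash
python3 -m crank '{"linear":[[-0.001,0.001,0.03],[0,0,0.03],[0,0,0.02],[0,0,0.01],[0,0,0],[0,0,0]],"yaw":[0,0,0,0,0,0]}' 0.07 20
python3 -m crank '{"linear":[[0,0,0],[0,0,0],[0,0,0],[0,0,0]],"yaw":[0,0,0,0]}' 0.067 20
python3 - <<'E'
from h import *
need([550.4,-108.8,140],10.1)
s=manip.snapshot('side');u,v,_=w2px(s,[550,-108,155]);u,v=int(u),int(v)
a=cv2.resize(s['image'][v-40:v+40,u-50:u+50],(800,600),interpolation=cv2.INTER_CUBIC);cv2.imwrite('pics/g1.png',a[:,:,::-1])
E
```

```text
time_s: 3.1
ee_pos: [549.5, -110.1, 142.2]
tool_rot: [3.129, 0.277, 0.002]
contact_force: [0.5, 0.2, -0.6]
finger_gap: 70.0
finger_force: 0.0
time_s: 3.5
ee_pos: [549.3, -110.1, 141.7]
tool_rot: [3.129, 0.277, 0.001]
contact_force: [-0.0, -0.2, -0.3]
finger_gap: 67.4
finger_force: 0.0
pos [ 549.3 -110.1  141.7] head 10.1 tiltz [ 8.e-04 -2.e-04 -1.e+00] F [-0.   -0.21 -0.31] gap 67.38 ff 0.03007318591699004 t 3.5
need tool xyz mm [ 1.3 -1.1  1.7] yaw 0.00
```

View pics/g1.png

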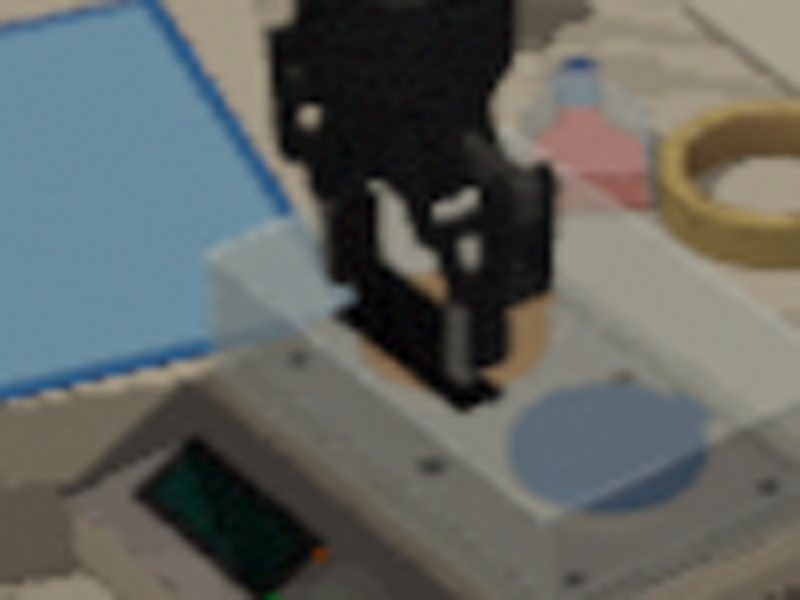

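The fingers straddle the bar's ends, around (345,300) and (490,370). I'll close gently and watch the force.

```bash
python3 -m crank '{"linear":[[0.001,0,0],[0,0,0],[0,0,0]],"yaw":[0,0,0]}' 0.0655 20
python3 -m crank '{"linear":[[0,0,0],[0,0,0],[0,0,0]],"yaw":[0,0,0]}' 0.0645 20
python3 -m crank '{"linear":[[0,0,0],[0,0,0],[0,0,0]],"yaw":[0,0,0]}' 0.063 20
```

```text
time_s: 3.85
ee_pos: [549.2, -109.9, 141.6]
tool_rot: [3.129, 0.277, -0.002]
contact_force: [-5.0, -0.4, 5.4]
finger_gap: 65.6
finger_force: 10.8
time_s: 4.15
ee_pos: [549.2, -109.9, 141.7]
tool_rot: [3.129, 0.277, -0.002]
contact_force: [-4.5, -1.4, 6.4]
finger_gap: 65.8
finger_force: 20.9
time_s: 4.45
ee_pos: [549.3, -110.0, 141.7]
tool_rot: [3.129, 0.277, -0.002]
contact_force: [-4.9, -0.4, 6.7]
finger_gap: 65.4
finger_force: 20.9
```

```bash
python3 -m crank '{"linear":[[0,0,0],[0,0,0],[0.0019,0,-0.0025],[0.0019,0,-0.0025],[0.0020,0,-0.0025],[0.0021,0,-0.0025]],"yaw":[0,0,0,0,0,0]}' 0.0656 20
python3 -m crank '{"linear":[[0.0021,0,-0.0024],[0.0021,0,-0.0024],[0.0022,0,-0.0023],[0.0022,0,-0.0023],[0,0,0]],"yaw":[0,0,0,0,0]}'
python3 - <<'E'
from h import *
need([550.4,-108.8,140],10.1)
s=manip.snapshot('side');u,v,_=w2px(s,[590,-120,125]);u,v=int(u),int(v)
a=cv2.resize(s['image'][v-60:v+60,u-80:u+80],(800,600),interpolation=cv2.INTER_CUBIC);cv2.imwrite('pics/g2.png',a[:,:,::-1])
E
```

```text
time_s: 5.05
ee_pos: [558.1, -108.3, 151.3]
tool_rot: [-3.129, -0.277, 0.0]
contact_force: [0.4, -0.1, -2.5]
finger_gap: 65.6
finger_force: 11.8
time_s: 5.55
ee_pos: [566.8, -106.8, 161.0]
tool_rot: [3.129, 0.277, 0.001]
contact_force: [0.1, 0.4, -2.9]
finger_gap: 65.4
finger_force: 11.7
pos [ 566.8 -106.8  161. ] head 10.12 tiltz [ 6.e-04  0.e+00 -1.e+00] F [ 0.12  0.4  -2.94] gap 65.37 ff 11.741249710321426 t 5.55
need tool xyz mm [-16.5  -0.9  21. ] yaw 0.02
```

View pics/g2.png

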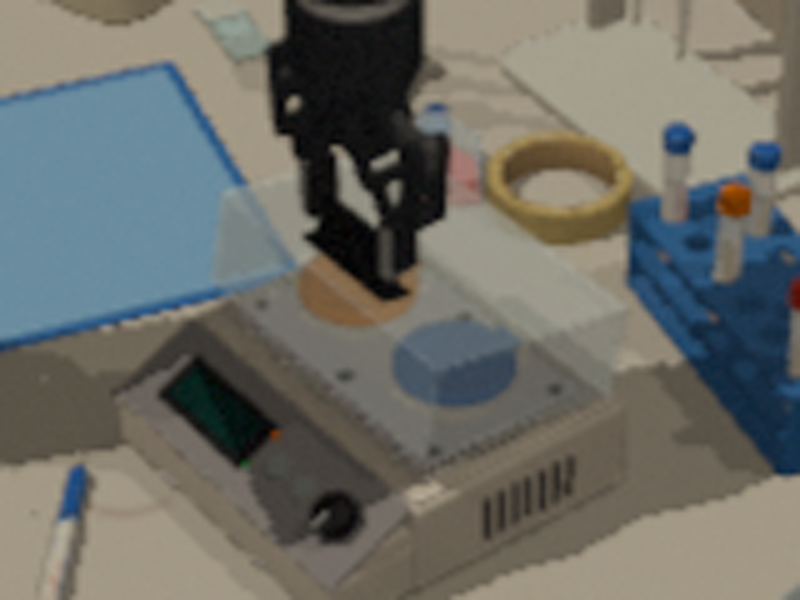

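The picture doesn't settle whether the cover tilted, and the wrist carries about its whole weight. I'll fit a plane to the roof.

```bash
cat >> h.py <<'E'
def cloud(s):
    v,u=np.mgrid[:480,:640];d=s['depth'].astype(float)
    return np.stack([(u-s['cx'])/s['fx']*d,(v-s['cy'])/s['fy']*d,d],-1)@s['pose'][:3,:3].T+s['pose'][:3,3]
def roof(ctr,yaw,zmin,n='top',rx=120,ry=115):
    """plane of the roof: print z at cover-axes points and slope along x"""
    s=manip.snapshot(n);P=cloud(s)[s['depth']>0].reshape(-1,3);c,q=np.cos(np.radians(yaw)),np.sin(np.radians(yaw))
    L=(P[:,:2]-ctr[:2])@np.array([[c,-q],[q,c]])
    m=(abs(L[:,0])<rx)&(abs(L[:,1])<ry)&(P[:,2]>zmin)
    A=np.c_[L,np.ones(len(L))];z=P[:,2]
    rng=np.random.default_rng(0);I=np.flatnonzero(m);best=None
    for _ in range(800):
        k=rng.choice(I,3,False)
        try:w=np.linalg.solve(A[k],z[k])
        except Exception:continue
        if abs(w[0])>1.2 or abs(w[1])>.3:continue
        g=I[abs(A[I]@w-z[I])<3]
        if best is None or len(g)>len(best):best=g
    w=np.linalg.lstsq(A[best],z[best],rcond=None)[0]
    B=L[best];print(n,'pitch %.1f roll %.1f z0 %.1f n %d'%(np.degrees(np.arctan(-w[0])),np.degrees(np.arctan(w[1])),w[2],len(best)),'x',np.percentile(B[:,0],[.5,99.5]).round(1),'y',np.percentile(B[:,1],[.5,99.5]).round(1),'z',np.percentile(z[best],[1,99]).round(1))
E
python3 -c "
from h import *
roof([598,-101],10.1,90,'top');roof([598,-101],10.1,90,'side')"
```

```text
top pitch 17.1 roll 4.0 z0 646.4 n 5416 x [-119.3   20.2] y [-54.9  66.7] z [642.1 687.9]
side pitch 11.1 roll -0.5 z0 147.2 n 947 x [-58.5  83.5] y [-104.8  103.6] z [130.2 159.6]
```

```bash
sed -i 's/&(P\[:,2\]>zmin)/\&(P[:,2]>zmin)\&(P[:,2]<zmin+100)/' h.py
python3 -m crank '{"linear":[[0.0035,0,-0.0034],[0.0036,0,-0.0032],[0.0037,0,-0.0031],[0.0039,0,-0.0029],[0.004,0,-0.0028],[0.0041,0,-0.0026],[0.0041,0,-0.0025],[0.0042,0,-0.0023]],"yaw":[0,0,0,0,0,0,0,0]}'
python3 -m crank '{"linear":[[0,0,0]],"yaw":[0]}' 
python3 -c "
from h import *
roof([598,-101],10.1,95,'side')"
```

```text
time_s: 6.5
ee_pos: [597.3, -101.4, 183.7]
tool_rot: [-3.129, -0.277, 0.0]
contact_force: [-0.0, -0.1, -2.5]
finger_gap: 65.7
finger_force: 11.7
time_s: 6.6
ee_pos: [597.6, -101.3, 183.7]
tool_rot: [-3.129, -0.277, -0.001]
contact_force: [-0.7, -0.7, -3.5]
finger_gap: 65.3
finger_force: 11.7
side pitch 14.0 roll 0.0 z0 174.6 n 1012 x [-29.1 110.2] y [-104.9  101.1] z [146.  182.7]
```

It reached 11° on the rear edge, then the grip locked and the rear rose. I'll set the rear back down where it was and continue with a lighter grip.

```bash
python3 -m crank '{"linear":[[-0.005,0,0.003],[-0.005,0,0.003],[-0.005,0,0.003],[-0.005,0,0.003],[-0.004,0,0.003],[0,0,0.001],[0,0,0],[0,0,0]],"yaw":[0,0,0,0,0,0,0,0]}'
python3 -m crank '{"linear":[[0,0,0],[0,0,0]],"yaw":[0,0]}' 0.0659
python3 -m crank '{"linear":[[0,0,0],[0,0,0]],"yaw":[0,0]}' 0.0660
python3 -c "
from h import *
roof([598,-101],10.1,95,'side')"
```

```text
time_s: 7.45
ee_pos: [572.5, -105.8, 168.2]
tool_rot: [3.129, 0.276, -0.001]
contact_force: [-5.5, -1.3, 5.4]
finger_gap: 65.5
finger_force: 12.4
time_s: 7.65
ee_pos: [573.0, -105.7, 167.9]
tool_rot: [3.129, 0.277, -0.0]
contact_force: [-3.4, 0.3, 3.7]
finger_gap: 66.2
finger_force: 3.3
time_s: 7.85
ee_pos: [573.9, -105.6, 167.5]
tool_rot: [-3.129, -0.277, -0.002]
contact_force: [-0.5, -0.2, 0.5]
finger_gap: 66.4
finger_force: 0.0
side pitch 0.2 roll 0.0 z0 133.8 n 1325 x [-72.5  68.5] y [-105.1  104.3] z [130.9 136.7]
```

```bash
python3 -m crank '{"linear":[[-0.0125,0,0],[-0.0125,0,0],[0,0,0.011],[0,0,0.011],[0,0,0],[0,0,0]],"yaw":[0,0,0,0,0,0]}' 0.070
python3 -m crank '{"linear":[[0,0,0],[0,0,0],[0,0,0],[0,0,0]],"yaw":[0,0,0,0]}' 0.0658
python3 -c "
from h import *
need([549.5,-109.5,145],10.1)"
```

```text
time_s: 8.5
ee_pos: [548.5, -109.9, 144.9]
tool_rot: [-3.129, -0.277, 0.002]
contact_force: [0.8, 0.3, 0.2]
finger_gap: 69.6
finger_force: 0.0
time_s: 8.9
ee_pos: [548.8, -110.0, 145.5]
tool_rot: [-3.129, -0.277, -0.0]
contact_force: [1.1, -0.3, -2.0]
finger_gap: 65.7
finger_force: 3.9
pos [ 548.8 -110.   145.5] head 10.11 tiltz [ 1.e-04  1.e-04 -1.e+00] F [ 1.14 -0.32 -2.01] gap 65.72 ff 3.921966925263405 t 8.9
need tool xyz mm [ 0.8 -0.4  0.5] yaw 0.01
```

```bash
python3 -m crank '{"linear":[[0.0019,0,-0.0025],[0.0019,0,-0.0025],[0.002,0,-0.0025],[0.0021,0,-0.0025],[0.0021,0,-0.0024],[0.0021,0,-0.0024],[0.0022,0,-0.0023],[0.0022,0,-0.0023]],"yaw":[0,0,0,0,0,0,0,0]}'
python3 -m crank '{"linear":[[0.0035,0,-0.0034],[0.0036,0,-0.0032],[0.0037,0,-0.0031]],"yaw":[0,0,0]}'
python3 -c "
from h import *
roof([598,-101],10.1,95,'side')"
```

```text
time_s: 9.7
ee_pos: [565.1, -107.1, 165.1]
tool_rot: [-3.129, -0.277, -0.0]
contact_force: [-0.7, -0.4, -2.6]
finger_gap: 65.6
finger_force: 3.9
time_s: 10.0
ee_pos: [575.9, -105.2, 174.9]
tool_rot: [-3.129, -0.277, -0.0]
contact_force: [-0.4, 0.0, -2.5]
finger_gap: 65.6
finger_force: 3.8
side pitch 15.9 roll 0.1 z0 156.4 n 958 x [-52.6  84.1] y [-105.2  100.4] z [131.6 172.1]
```

```bash
python3 -m crank '{"linear":[[0.0026,0,-0.0019],[0.0026,0,-0.0018],[0.0027,0,-0.0018],[0.0027,0,-0.0017],[0.0027,0,-0.0017],[0.0028,0,-0.0016],[0.0028,0,-0.0016],[0.0028,0,-0.0015]],"yaw":[0,0,0,0,0,0,0,0]}'
python3 -c "
from h import *
roof([598,-101],10.1,95,'side')
need([549.5,-109.5,145],10.1)"
```

```text
time_s: 10.85
ee_pos: [597.1, -101.4, 188.4]
tool_rot: [-3.129, -0.277, -0.0]
contact_force: [-1.4, 0.2, 1.4]
finger_gap: 66.3
finger_force: 4.2
side pitch 25.1 roll 0.0 z0 172.9 n 823 x [-35.8  93.7] y [-104.   102.3] z [128.6 188.8]
pos [ 597.6 -101.4  188.6] head 10.11 tiltz [ 7.e-04  1.e-04 -1.e+00] F [-2.32  0.12  2.16] gap 65.55 ff 4.258784204721451 t 10.9
need tool xyz mm [-48.8  -0.4  43.6] yaw 0.01
```

```bash
python3 -m crank '{"linear":[[0.0026,0,-0.0018],[0.0026,0,-0.0017],[0.0027,0,-0.0014],[0.0027,0,-0.0013],[0.0027,0,-0.0012],[0.0027,0,-0.0012],[0,0,0],[0,0,0]],"yaw":[0,0,0,0,0,0,0,0]}'
python3 -c "
from h import *
roof([598,-101],10.1,95,'side')"
python3 -m crank '{"linear":[[0,0,0],[0,0,0],[0,0,0]],"yaw":[0,0,0]}' 0.060 60
python3 -m crank '{"linear":[[0,0,-0.005],[0,0,-0.01],[0,0,-0.015],[0,0,-0.015]],"yaw":[0,0,0,0]}'
python3 -c "
from h import *
roof([598,-101],10.1,120,'side')
need([549.5,-109.5,145],10.1)"
```

```text
time_s: 11.7
ee_pos: [612.7, -98.6, 196.7]
tool_rot: [-3.129, -0.277, 0.0]
contact_force: [0.1, -0.1, -2.2]
finger_gap: 65.8
finger_force: 3.8
side pitch 32.9 roll 0.1 z0 189.3 n 514 x [ -9.9 100.6] y [-104.2  102.8] z [123.3 194.5]
time_s: 12.05
ee_pos: [612.5, -98.6, 197.3]
tool_rot: [3.129, 0.277, 0.001]
contact_force: [-3.1, -0.5, 5.1]
finger_gap: 64.0
finger_force: 65.6
time_s: 12.45
ee_pos: [612.7, -98.6, 242.6]
tool_rot: [-3.129, -0.277, 0.0]
contact_force: [0.9, -1.0, -2.8]
finger_gap: 63.4
finger_force: 66.5
side pitch 33.4 roll 0.1 z0 234.4 n 331 x [ 22.2 100.7] y [-106.   103.5] z [167.3 219.6]
pos [613.5 -98.8 245.3] head 10.11 tiltz [ 3.4e-03 -4.0e-04 -1.0e+00] F [ 0.13 -0.05 -0.37] gap 63.6 ff 66.59637093544006 t 12.5
need tool xyz mm [-65.3  -0.8 100.1] yaw 0.01
```

```bash
python3 -m crank '{"linear":[[0,0,-0.02],[0,0,-0.02],[0,0,-0.02],[-0.001,-0.010,0],[-0.002,-0.0186,0],[-0.0028,-0.03,0],[-0.0028,-0.03,0],[-0.0028,-0.03,0]],"yaw":[0,0,0,0,0,0,0,0]}'
python3 -m crank '{"linear":[[-0.0028,-0.03,0],[-0.0028,-0.03,0],[-0.0028,-0.03,0],[-0.0028,-0.03,0],[-0.0028,-0.03,0],[-0.0028,-0.03,0],[-0.0026,-0.02,0],[-0.002,-0.010,0]],"yaw":[0,0,0,0,0,0,0,0]}'
python3 -m crank '{"linear":[[0,0,0],[0,0,0],[0,0,0],[0,0,0],[0,0,0],[0,0,0],[0,0,0]],"yaw":[2.7,2.7,2.7,2.7,2.5,2.4,0]}'
python3 -c "
from h import *
roof([550,217],-5.6,180,'side',150,140);roof([550,217],-5.6,180,'top',150,140)
need([524.9,219.5,250],-5.6)"
```

```text
time_s: 13.3
ee_pos: [579.0, 18.4, 300.2]
tool_rot: [-3.129, -0.277, 0.004]
contact_force: [1.1, 0.1, -1.8]
finger_gap: 63.3
finger_force: 67.0
time_s: 14.1
ee_pos: [531.3, 161.4, 304.2]
tool_rot: [-3.066, -0.415, 0.011]
contact_force: [0.6, 0.2, -2.2]
finger_gap: 63.4
finger_force: 67.0
time_s: 14.8
ee_pos: [544.1, 88.4, 304.2]
tool_rot: [-3.034, -0.157, 0.04]
contact_force: [-0.4, -0.7, -2.4]
finger_gap: 63.6
finger_force: 67.1
side pitch 35.2 roll -2.6 z0 285.5 n 147 x [23.1 92.6] y [-139.2  -12.6] z [226.8 275. ]Traceback (most recent call last):
  File "<string>", line 3, in <module>
    roof([550,217],-5.6,180,'side',150,140);roof([550,217],-5.6,180,'top',150,140)
                                            ~~~~^^^^^^^^^^^^^^^^^^^^^^^^^^^^^^^^^^
  File "h.py", line 23, in roof
    k=rng.choice(I,3,False)
  File "numpy/random/_generator.pyx", line 869, in numpy.random._generator.Generator.choice
ValueError: a cannot be empty unless no samples are taken
```

```bash
python3 -c "
from h import *
print(manip.observe()['q'].round(3),manip.observe()['qvel'].round(3))
need([524.9,219.5,304],-5.6)"
```

```text
[0.106 0.288 0.235 1.539 0.104 3.141] [ 0.02  -0.002 -0.002 -0.001 -0.001  0.002]
pos [544.   89.9 304.2] head 6.11 tiltz [-0.0313  0.1014 -0.9943] F [ 0.36  0.   -3.13] gap 63.56 ff 67.09303021430969 t 14.9
need tool xyz mm [  -5.2 -130.2   14. ] yaw 11.71
```

Joint 6 hit its limit. I'll turn the cover the other way, which puts it at 90° to the pad but still well inside it.

```bash
python3 -m crank '{"linear":[[0,0,0],[0,0,0],[0,0,0],[0,0,0],[0,0,0]],"yaw":[-4,-5,-5,-5,-1]}'
python3 -c "
from h import *
print(manip.observe()['q'].round(3))
need([524.9,219.5,304],84.4)"
```

```text
time_s: 15.4
ee_pos: [543.8, 91.0, 304.3]
tool_rot: [-2.956, -0.69, 0.012]
contact_force: [-0.1, -0.5, -2.3]
finger_gap: 63.2
finger_force: 67.1
[0.108 0.288 0.235 1.539 0.104 2.79 ]
pos [543.8  91.  304.3] head 26.23 tiltz [-0.0314  0.1013 -0.9944] F [-0.14 -0.45 -2.33] gap 63.2 ff 67.09932088851929 t 15.4
need tool xyz mm [  39.9 -122.9   13.9] yaw -58.17
```

```bash
python3 -m crank '{"linear":[[0,0,0],[0,0,0],[0,0,0],[0,0,0],[0,0,0],[0,0,0],[0,0,0],[0,0,0]],"yaw":[-5,-7.5,-8,-8,-8,-8,-8,-5.5]}'
python3 -c "
from h import *
print(manip.observe()['q'].round(3))
need([510.8,229,300],84.4)"
```

```text
time_s: 16.2
ee_pos: [543.8, 90.8, 304.3]
tool_rot: [-2.256, -2.044, -0.068]
contact_force: [-0.2, 0.4, -3.1]
finger_gap: 63.3
finger_force: 67.1
[0.107 0.288 0.235 1.539 0.104 1.776]
pos [543.8  90.8 304.3] head 84.23 tiltz [-0.0314  0.1012 -0.9944] F [-0.21  0.38 -3.12] gap 63.35 ff 67.11135506629944 t 16.2
need tool xyz mm [133.2 -46.   19.3] yaw -0.17
```

```bash
python3 -m crank '{"linear":[[0.01,-0.0035,0.0013],[0.02,-0.007,0.003],[0.025,-0.009,0.004],[0.025,-0.009,0.004],[0.023,-0.008,0.003],[0.02,-0.006,0.003],[0.01,-0.0035,0.001],[0,0,0]],"yaw":[0,0,0,0,0,0,0,0]}'
python3 - <<'E'
from h import *
need([510.8,229,260],84.4)
roof([512,240],84.4,180,'side',130,120);roof([512,240],84.4,180,'top',130,120)
s=manip.snapshot('side');u,v,_=w2px(s,[512,240,150]);u,v=int(u),int(v)
a=cv2.resize(s['image'][v-75:v+75,u-100:u+100],(800,600),interpolation=cv2.INTER_CUBIC);cv2.imwrite('pics/g3.png',a[:,:,::-1])
E
```

```text
time_s: 17.0
ee_pos: [510.8, 230.0, 300.0]
tool_rot: [-2.26, -2.039, -0.068]
contact_force: [-0.1, -0.2, -2.1]
finger_gap: 63.7
finger_force: 67.1
pos [510.8 230.  300. ] head 83.99 tiltz [-0.0317  0.1014 -0.9943] F [-0.12 -0.16 -2.07] gap 63.72 ff 67.10075855255127 t 17.0
need tool xyz mm [-4.9  1.8 39.6] yaw -0.41
side pitch -44.5 roll 3.5 z0 322.8 n 286 x [-74.5 -41.9] y [-98.7 103.2] z [246.6 279.6]
top pitch -54.9 roll 0.2 z0 351.9 n 657 x [-72.1 -51.1] y [-100.4  101.3] z [249.8 278.8]
```

View pics/g3.png

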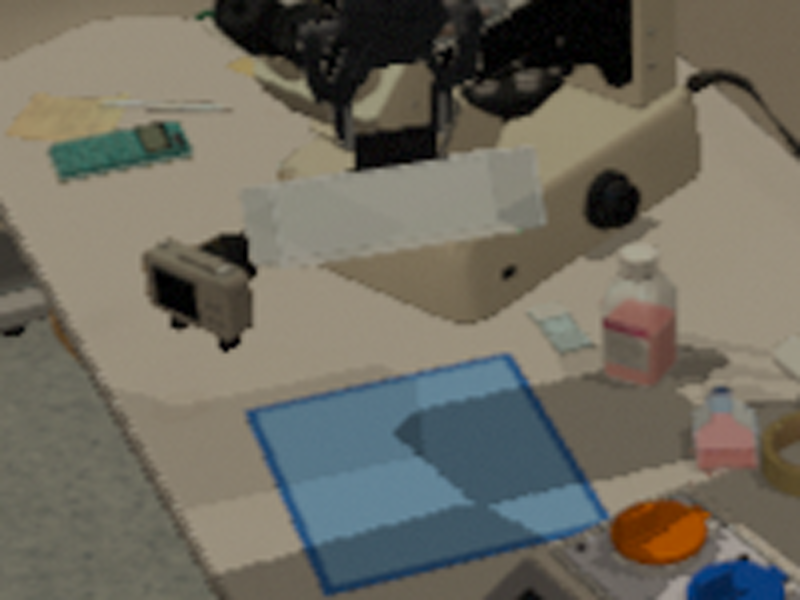

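```bash
python3 -m crank '{"linear":[[-0.001,0.0004,0.01],[-0.00195,0.00085,0.02],[-0.0029,0.0013,0.03],[-0.0029,0.0013,0.03],[-0.0029,0.0013,0.03],[-0.00195,0.00085,0.02],[-0.001,0.0004,0.01],[0,0,0]],"yaw":[0,0,0,0,0,0,0,0]}'
python3 - <<'E'
from h import *
need([510.8,229,140],84.4)
roof([512,240],84.4,50,'top',130,120)
s=manip.snapshot('side');P=cloud(s)
m=(s['depth']>0)&(abs(P[...,0]-512)<110)&(P[...,1]>120)&(P[...,1]<200)&(P[...,2]>20)
Q=P[m];c,w=np.cos(np.radians(84.4)),np.sin(np.radians(84.4))
L=(Q[:,:2]-[510,221])@np.array([[c,-w],[w,c]]);
for z in range(20,180,12):
    k=(Q[:,2]>z)&(Q[:,2]<z+12)
    if k.sum():print(z,k.sum(),np.percentile(L[k,0],[2,50]).round(1),np.percentile(L[k,1],[2,98]).round(1))
E
```

```text
time_s: 17.95
ee_pos: [510.8, 227.7, 147.7]
tool_rot: [-2.261, -2.037, -0.064]
contact_force: [0.2, -0.5, -2.2]
finger_gap: 63.8
finger_force: 67.1
pos [510.8 227.7 147.7] head 83.91 tiltz [-0.0337  0.1003 -0.9944] F [ 0.22 -0.5  -2.19] gap 63.76 ff 67.09506869316101 t 17.95
need tool xyz mm [0.5 0.2 7.8] yaw -0.49
top pitch 27.3 roll 2.5 z0 122.7 n 887 x [-46.9  44.7] y [-101.6  100.2] z [ 99.  149.3]
80 16 [-52.9 -44.8] [-93.4  93.2]
92 211 [-58.2 -47.6] [-99.5  98.6]
104 259 [-55.4 -43.8] [-96.  100.6]
116 267 [-49.2 -37.8] [-97.7  99. ]
128 256 [-42.  -31.9] [-99.4  97.3]
140 143 [-37.7 -28. ] [-95.7  93.5]
152 6 [-37.4 -32.5] [-49.7  88. ]
```

```bash
python3 -m crank '{"linear":[[-0.0006,0.0003,0.006],[-0.0006,0.0003,0.006],[-0.0004,0.0002,0.004],[0,0,0]],"yaw":[0,0,0,0]}'
python3 -m crank '{"linear":[[-0.0003,0.0001,0.003],[0,0,0]],"yaw":[0,0]}'
python3 -m crank '{"linear":[[-0.0003,0.0001,0.003],[0,0,0]],"yaw":[0,0]}'
```

```text
time_s: 18.45
ee_pos: [511.3, 228.5, 132.4]
tool_rot: [-2.26, -2.039, -0.067]
contact_force: [-0.1, 0.0, -2.1]
finger_gap: 63.8
finger_force: 67.1
time_s: 18.65
ee_pos: [511.5, 228.6, 129.7]
tool_rot: [-2.26, -2.039, -0.067]
contact_force: [0.6, -0.2, -3.0]
finger_gap: 63.7
finger_force: 67.1
time_s: 18.85
ee_pos: [511.5, 228.1, 127.3]
tool_rot: [-2.262, -2.039, -0.067]
contact_force: [-3.6, -2.2, 4.2]
finger_gap: 63.3
finger_force: 67.8
```

```bash
python3 -m crank '{"linear":[[0,0,0],[0,0,0],[0,0,0]],"yaw":[0,0,0]}' 0.0657 20
python3 -m crank '{"linear":[[-0.0071,0.00015,0.0029],[-0.007,0.0002,0.0033],[-0.0068,0.0002,0.0036],[-0.0066,0.0002,0.0041],[-0.0064,0.0002,0.0043],[0,0,0]],"yaw":[0,0,0,0,0,0]}'
python3 - <<'E'
from h import *
need([510.8,229,140],84.4)
roof([512,240],84.4,45,'top',130,120)
E
```

```text
time_s: 19.15
ee_pos: [511.6, 228.6, 127.1]
tool_rot: [-2.261, -2.039, -0.068]
contact_force: [-1.5, -1.8, 1.7]
finger_gap: 65.5
finger_force: 7.5
time_s: 19.75
ee_pos: [508.2, 195.8, 104.7]
tool_rot: [-2.262, -2.038, -0.066]
contact_force: [-1.2, -0.2, -1.1]
finger_gap: 65.9
finger_force: 7.3
pos [508.2 195.8 104.7] head 83.93 tiltz [-0.0321  0.1007 -0.9944] F [-1.24 -0.22 -1.12] gap 65.87 ff 7.304332181811333 t 19.75
need tool xyz mm [ 36.6  -2.3 -31.8] yaw -0.47
top pitch 11.7 roll 1.8 z0 81.5 n 382 x [-74.3  56.8] y [-103.    50.3] z [67.3 98. ]
```

Tracking the arc well at 11.7°. I'll finish the lowering.

```bash
python3 -m crank '{"linear":[[-0.0062,0.0002,0.0046],[-0.0059,0.0002,0.005],[-0.0055,0.0002,0.0053],[-0.0048,0.0002,0.005],[0,0,0]],"yaw":[0,0,0,0,0]}'
python3 - <<'E'
from h import *
need([510.8,229,140],84.4)
roof([512,240],84.4,30,'top',150,120)
roof([512,240],84.4,30,'side',150,120)
E
```

```text
time_s: 20.3
ee_pos: [505.9, 175.8, 82.7]
tool_rot: [-2.261, -2.038, -0.066]
contact_force: [-1.1, -0.1, -0.1]
finger_gap: 65.4
finger_force: 7.7
pos [505.9 175.8  82.7] head 83.95 tiltz [-0.0324  0.1008 -0.9944] F [-1.07 -0.11 -0.12] gap 65.45 ff 7.686447277665138 t 20.3
need tool xyz mm [ 58.7  -2.9 -51.8] yaw -0.45
top pitch 1.7 roll -0.1 z0 65.6 n 293 x [-87.8  52.5] y [-102.8  -37.2] z [61.9 70.9]
side pitch 1.8 roll 1.3 z0 69.2 n 739 x [-92.7  51.9] y [-101.9  102.8] z [64.6 75.2]
```

```bash
python3 -m crank '{"linear":[[-0.001,0,0.001],[0,0,0]],"yaw":[0,0]}' 0.0665
python3 -m crank '{"linear":[[0,0,0],[0,0,0],[0,0,-0.02],[0,0,-0.04],[0,0,-0.04],[0,0,-0.04],[0,0,-0.04],[0,0,-0.02]],"yaw":[0,0,0,0,0,0,0,0]}' 0.08
python3 - <<'E'
from h import *
np.set_printoptions(precision=2,suppress=True)
o=manip.observe();print(o['q'].round(3),o['contact_force']);need([510.8,229,250],84.4)
s=manip.snapshot('top');P=cloud(s)
m=(s['depth']>0)&(abs(P[...,0]-510)<160)&(abs(P[...,1]-221)<160)&(P[...,2]>55)&(P[...,2]<75)
r=cv2.minAreaRect(P[m][:,:2].astype(np.float32));print(r,P[m][:,2].min(),np.median(P[m][:,2]))
roof([512,225],84.4,40,'side',150,120)
# blue fin
for n in('top','side'):
    s=manip.snapshot(n);P=cloud(s);hs=cv2.cvtColor(s['image'],cv2.COLOR_RGB2HSV)
    reg=(P[...,0]>480)&(P[...,0]<700)&(P[...,1]>-260)&(P[...,1]<0)
    b=reg&(hs[...,0]>98)&(hs[...,0]<128)&(hs[...,1]>90)&(P[...,2]>80)
    f=b&(P[...,2]>112)
    print(n,b.sum(),np.median(P[b],0),f.sum(), P[f].mean(0) if f.sum() else '')
    if f.sum()>4:
        r=cv2.minAreaRect(P[f][:,:2].astype(np.float32));print(r,np.percentile(P[f][:,2],[10,50,90]))
    for q in('pot_blue_grip','pot_blue_lid','pot_orange_lid'):
        for r in manip.recognise(q,s)[:1]:
            u,v=r['rect'][:2];print(q,r['confidence'],np.array(r['rect']),px2w(s,u,v,s['depth'][int(v),int(u)]))
    c=s['image'][190:320,200:400] if n=='top' else s['image'][215:330,220:397]
    cv2.imwrite(f'pics/l_{n}.png',cv2.resize(c,None,fx=4,fy=4,interpolation=cv2.INTER_CUBIC)[:,:,::-1])
E
```

```text
time_s: 20.6
ee_pos: [506.5, 175.8, 82.7]
tool_rot: [-2.261, -2.04, -0.069]
contact_force: [0.5, 0.8, 0.3]
finger_gap: 66.3
finger_force: 0.0
time_s: 21.4
ee_pos: [513.3, 155.4, 285.0]
tool_rot: [-2.262, -2.041, -0.074]
contact_force: [1.0, 0.6, 0.8]
finger_gap: 80.2
finger_force: 0.0
[0.23 0.25 0.13 1.46 0.11 1.91] [0.98 0.6  0.78]
pos [513.3 155.4 285. ] head 84.01 tiltz [-0.03  0.1  -0.99] F [0.98 0.6  0.78] gap 80.23 ff 0.0 t 21.4
need tool xyz mm [69.1 -8.6 42.4] yaw -0.39
((519.87109375, 161.02041625976562), (30.017179489135742, 179.31808471679688), 88.47541809082031) 55.39475332823531 64.34472232772475
side pitch -0.4 roll -0.3 z0 66.1 n 936 x [-79.9  66.9] y [-100.9  104. ] z [62.4 69.4]
top 806 [ 605.71 -144.38   99.07] 94 [ 568.24 -114.27  411.06]
((548.5126953125, -91.28426361083984), (28.974016189575195, 158.54904174804688), 32.9794921875) [ 120.7   124.93 1205.9 ]
pot_blue_grip 0.59 [365.6 234.4  31.2  30.9] [ 611.8  -146.39   93.74]
pot_blue_lid 0.72 [155.3 199.   32.6  13.4] [697.22 358.53   5.01]
pot_orange_lid 0.76 [326.7 240.7  27.2  29.3] [595.28 -57.86 103.5 ]
side 343 [ 601.77 -154.7   100.91] 56 [ 585.51 -152.24  121.11]
((586.5576782226562, -151.68060302734375), (17.75996208190918, 28.725196838378906), 76.02220153808594) [114.57 121.21 126.8 ]
pot_blue_lid 0.77 [323.  266.6  23.7  19.1] [ 592.32 -155.24  112.97]
pot_orange_lid 0.53 [306.2 249.8  24.5  19.7] [593.44 -46.64  98.56]
```

View pics/l_top.png

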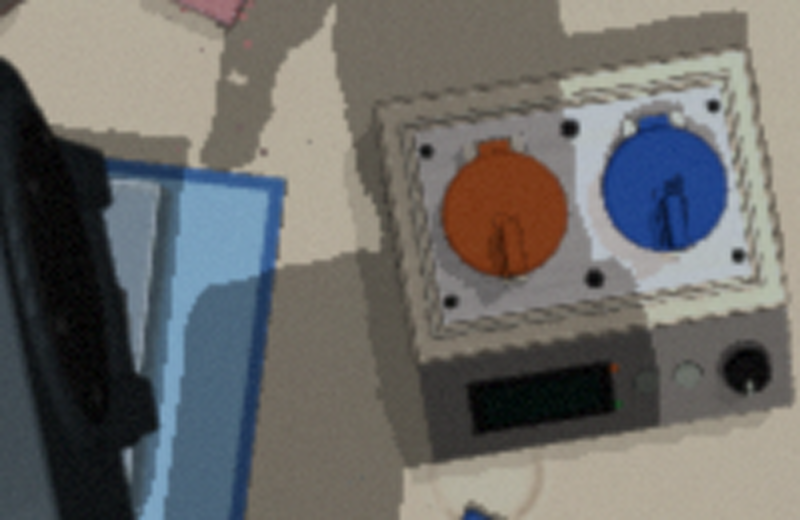

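View pics/l_side.png

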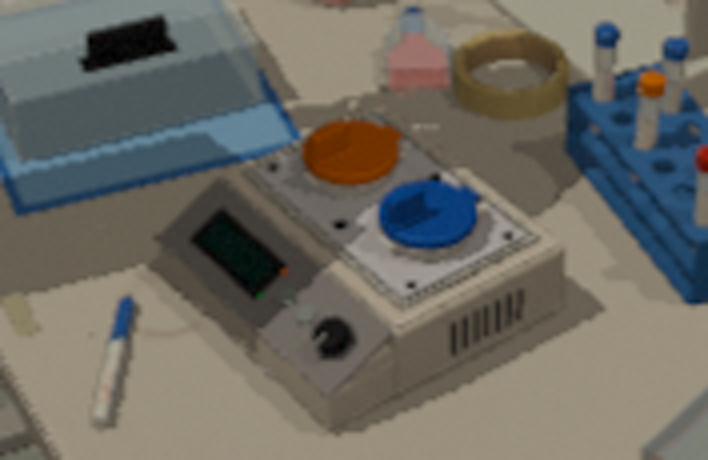

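The blue lid is at top-view crop (665,190) with its fin at (672,215), and the cover is flat on the pad. The tool still leans about 6°, a leftover from the joint-6 stop. I'll remove it empty-handed at the opposite stop, high above the heater.

```bash
python3 -m crank '{"linear":[[-0.015,0.005,-0.0016],[-0.032,0.011,-0.0036],[-0.032,0.011,-0.0036],[-0.032,0.011,-0.0036],[-0.032,0.011,-0.0036],[-0.032,0.011,-0.0036],[-0.018,0.007,-0.002],[0,0,0]],"yaw":[0,0,0,0,0,0,0,-4]}' 0.04
for i in 1 2; do :; done
python3 -m crank '{"linear":[[0,0,0],[0,0,0],[0,0,0],[0,0,0],[0,0,0],[0,0,0],[0,0,0],[0,0,0]],"yaw":[-8.5,-8.5,-8.5,-8.5,-8.5,-8.5,-8.5,-8.5]}'
python3 -m crank '{"linear":[[0,0,0],[0,0,0],[0,0,0],[0,0,0],[0,0,0],[0,0,0],[0,0,0],[0,0,0]],"yaw":[-8.5,-8.5,-8.5,-8.5,-8.5,-8.5,-8.5,-8.5]}'
python3 -m crank '{"linear":[[0,0,0],[0,0,0],[0,0,0],[0,0,0],[0,0,0],[0,0,0],[0,0,0],[0,0,0]],"yaw":[-8.5,-8.5,-8.5,-8.5,-8.5,-8.5,-8.5,-8.5]}'
python3 - <<'E'
from h import *
np.set_printoptions(precision=2,suppress=True)
o=manip.observe();print(o['q'].round(3));need([586,-150,250],10)
E
```

```text
time_s: 22.7
ee_pos: [560.0, -47.9, 280.5]
tool_rot: [-2.192, -2.115, -0.072]
contact_force: [-0.1, -0.2, 0.4]
finger_gap: 39.9
finger_force: 0.0
time_s: 23.5
ee_pos: [559.4, -45.4, 280.9]
tool_rot: [-0.63, -3.021, -0.143]
contact_force: [-0.1, 0.1, -0.2]
finger_gap: 40.0
finger_force: 0.0
time_s: 24.3
ee_pos: [559.4, -45.4, 280.9]
tool_rot: [-1.183, 2.896, 0.166]
contact_force: [0.2, -0.3, 0.5]
finger_gap: 39.8
finger_force: 0.0
time_s: 25.1
ee_pos: [559.4, -45.4, 280.9]
tool_rot: [-2.554, 1.708, 0.127]
contact_force: [-0.1, -0.1, -0.2]
finger_gap: 40.2
finger_force: 0.0
[-0.13  0.33  0.23  1.52  0.1  -2.1 ]
pos [559.4 -45.4 280.9] head -67.53 tiltz [-0.03  0.1  -0.99] F [-0.08 -0.13 -0.23] gap 40.22 ff 0.0 t 25.1
need tool xyz mm [109.5  15.6  19.3] yaw -77.53
```

```bash
python3 -m crank '{"linear":[[0,0,0],[0,0,0],[0,0,0],[0,0,0],[0,0,0],[0,0,0],[0,0,0]],"yaw":[-8.5,-8.5,-8.5,-8.5,-8.5,-8.5,-8.5]}'
python3 -m crank '{"linear":[[0,0,0],[0,0,0],[0,0,0],[0,0,0]],"yaw":[-2.7,-2.7,-2.7,-2.7]}'
python3 - <<'E'
from h import *
np.set_printoptions(precision=2,suppress=True)
o=manip.observe();print(o['q'].round(3));need([586,-150,250],10)
E
```

```text
time_s: 25.8
ee_pos: [559.4, -45.4, 280.9]
tool_rot: [-3.035, 0.214, 0.059]
contact_force: [-0.5, 0.4, 0.1]
finger_gap: 40.0
finger_force: 0.0
time_s: 26.2
ee_pos: [562.9, 3.3, 281.1]
tool_rot: [-3.079, 0.046, 0.045]
contact_force: [-0.9, 0.1, -0.5]
finger_gap: 40.3
finger_force: 0.0
[-0.03  0.32  0.22  1.5   0.06 -3.14]
pos [562.9   3.3 281.1] head -1.66 tiltz [-0.03  0.06 -1.  ] F [-0.91  0.15 -0.49] gap 40.29 ff 0.0 t 26.2
need tool xyz mm [ 28.5 154.2  20.8] yaw -11.66
```

The correction works: the lean fell from 0.10 to 0.06. I'll continue.

```bash
python3 -m crank '{"linear":[[0,0,0],[0,0,0],[0,0,0],[0,0,0],[0,0,0],[0,0,0]],"yaw":[-2.7,-2.7,-2.7,-2.7,-2.7,-2.7]}'
python3 - <<'E'
from h import *
np.set_printoptions(precision=3,suppress=True)
o=manip.observe();print(o['q']);need([586,-150,250],10)
for n in('top','side'):
    s=manip.snapshot(n);P=cloud(s);hs=cv2.cvtColor(s['image'],cv2.COLOR_RGB2HSV)
    reg=(P[...,0]>550)&(P[...,0]<680)&(P[...,1]>-200)&(P[...,1]<-100)&(s['depth']>0)
    b=reg&(hs[...,0]>98)&(hs[...,0]<128)&(hs[...,1]>90)&(P[...,2]>80)&(P[...,2]<135)
    if b.sum()<20: print('occl');continue
    print(n,b.sum(),'ext',np.percentile(P[b],[1,99],axis=0))
    for z in(110,114,118,121):
        f=b&(P[...,2]>z)
        if f.sum()>4:
            r=cv2.minAreaRect(P[f][:,:2].astype(np.float32));print(z,f.sum(),P[f].mean(0),np.array(r[0]),r[1:],np.percentile(P[f][:,2],95))
E
```

```text
time_s: 26.8
ee_pos: [558.0, 77.2, 281.1]
tool_rot: [-3.131, -0.209, 0.031]
contact_force: [-0.3, -0.3, -0.8]
finger_gap: 40.1
finger_force: 0.0
[ 0.135  0.311  0.214  1.493  0.005 -3.141]
pos [558.   77.2 281.1] head 7.65 tiltz [-0.02   0.003 -1.   ] F [-0.3  -0.26 -0.83] gap 40.07 ff 0.0 t 26.8
need tool xyz mm [ -1.9 229.   29.9] yaw -2.35
top 781 ext [[ 572.774 -178.655   94.082]
 [ 644.512 -113.069  126.065]]
110 71 [ 586.793 -149.432  122.462] [ 587.035 -150.063] ((29.582275390625, 10.278039932250977), 7.394819259643555) 126.72933983508597
114 68 [ 586.833 -149.607  122.958] [ 587.035 -150.063] ((29.582275390625, 10.278039932250977), 7.394819259643555) 126.73014247497642
118 64 [ 587.11  -149.832  123.374] [ 587.025 -150.088] ((29.673357009887695, 10.172778129577637), 8.430980682373047) 126.73121266149704
121 53 [ 586.771 -150.158  124.101] [ 587.069 -150.385] ((29.67795181274414, 9.568479537963867), 8.486403465270996) 127.00388088553154
side 346 ext [[ 570.318 -182.197   90.73 ]
 [ 646.327 -116.377  128.568]]
110 60 [ 585.147 -152.404  120.456] [ 585.236 -150.771] ((33.49302673339844, 13.901663780212402), 12.187813758850098) 128.8738902188329
114 51 [ 584.724 -152.31   121.931] [ 585.236 -150.771] ((33.49302673339844, 13.901663780212402), 12.187813758850098) 128.98137217239093
118 40 [ 584.998 -151.985  123.61 ] [ 585.23  -150.772] ((33.47935485839844, 13.901663780212402), 12.187813758850098) 129.12037779874402
121 31 [ 585.114 -152.028  124.759] [ 584.737 -150.878] ((32.44134521484375, 13.895133018493652), 12.065875053405762) 129.29660890034165
```

```bash
python3 -m crank '{"linear":[[0,0,0],[0,0,0],[0,0,0],[0,0,0],[0,0,0],[0,0,0],[0,0,0]],"yaw":[5,8.5,8.5,8.5,8.5,8.5,8.5]}' 0.032 20
python3 -m crank '{"linear":[[0,0,0],[0,0,0],[0,0,0],[0,0,0],[0,0,0],[0,0,0],[0,0,0]],"yaw":[8.5,8.5,8.5,8.5,8.5,8.5,8.5]}'
python3 -m crank '{"linear":[[0,0,0],[0,0,0],[0,0,0],[0,0,0],[0,0,0],[0,0,0],[0,0,0],[0,0,0]],"yaw":[8.5,8.5,8.5,8.5,8.5,8.5,8.5,3]}'
python3 - <<'E'
from h import *
print(manip.observe()['q'].round(3));need([586.5,-150.2,180],-170)
E
```

```text
time_s: 27.6
ee_pos: [558.2, 75.7, 281.1]
tool_rot: [2.855, -1.297, -0.031]
contact_force: [0.2, -0.3, 0.6]
finger_gap: 31.9
finger_force: 0.0
time_s: 28.3
ee_pos: [558.2, 75.8, 281.1]
tool_rot: [1.83, -2.536, -0.022]
contact_force: [0.3, -0.1, 0.4]
finger_gap: 32.1
finger_force: 0.0
time_s: 29.1
ee_pos: [558.2, 75.7, 281.1]
tool_rot: [0.25, -3.112, -0.007]
contact_force: [0.5, -0.7, -0.4]
finger_gap: 31.9
finger_force: 0.0
[ 0.132  0.311  0.214  1.493  0.006 -0.028]
pos [558.2  75.7 281.1] head -170.82 tiltz [-0.02    0.0032 -0.9998] F [ 0.52 -0.68 -0.36] gap 31.9 ff 0.0 t 29.1
need tool xyz mm [   6.2 -228.2   99.8] yaw -0.82
```

```bash
python3 -m crank '{"linear":[[0.0008,-0.015,0.005],[0.0008,-0.03,0.01],[0.0008,-0.035,0.01],[0.0008,-0.035,0.01],[0.0008,-0.035,0.01],[0.0008,-0.035,0.01],[0.0008,-0.030,0.01],[0.0006,-0.013,0.005]],"yaw":[-0.8,0,0,0,0,0,0,0]}'
python3 -m crank '{"linear":[[0,0,0]],"yaw":[0]}'
python3 - <<'E'
from h import *
need([586.5,-150.2,108],-170)
E
```

```text
time_s: 29.9
ee_pos: [591.0, -151.8, 208.5]
tool_rot: [0.277, -3.108, -0.008]
contact_force: [0.6, -0.4, -0.3]
finger_gap: 32.3
finger_force: 0.0
time_s: 30.0
ee_pos: [590.8, -150.6, 208.6]
tool_rot: [0.276, -3.108, -0.009]
contact_force: [-0.1, -0.6, 0.1]
finger_gap: 31.7
finger_force: 0.0
pos [ 590.8 -150.6  208.6] head -169.83 tiltz [-0.0217  0.0037 -0.9998] F [-0.08 -0.61  0.15] gap 31.71 ff 0.0 t 30.0
need tool xyz mm [  2.1   0.4 100.7] yaw 0.17
```

```bash
python3 -m crank '{"linear":[[0.002,0.0004,0.03],[0,0,0.03],[0,0,0.025],[0,0,0.01],[0,0,0.006],[0,0,0]],"yaw":[0,0,0,0,0,0]}'
python3 -m crank '{"linear":[[0,0,0],[0,0,0],[0,0,0]],"yaw":[0,0,0]}' 0.014
python3 - <<'E'
from h import *
need([586.5,-150.2,107],-170)
s=manip.snapshot('side');u,v,_=w2px(s,[587,-150,120]);u,v=int(u),int(v)
a=cv2.resize(s['image'][v-30:v+30,u-40:u+40],(800,600),interpolation=cv2.INTER_CUBIC);cv2.imwrite('pics/g4.png',a[:,:,::-1])
E
```

```text
time_s: 30.6
ee_pos: [587.5, -148.2, 109.1]
tool_rot: [0.282, -3.109, -0.008]
contact_force: [0.2, 0.7, 0.7]
finger_gap: 32.2
finger_force: 0.0
time_s: 30.9
ee_pos: [587.7, -148.9, 109.6]
tool_rot: [0.281, -3.111, -0.007]
contact_force: [-0.2, 0.2, -0.4]
finger_gap: 14.0
finger_force: 0.0
pos [ 587.7 -148.9  109.6] head -169.69 tiltz [-0.0188  0.0031 -0.9998] F [-0.18  0.19 -0.35] gap 13.95 ff 0.0 t 30.9
need tool xyz mm [ 1.4 -1.1  2.6] yaw 0.31
```

View pics/g4.png

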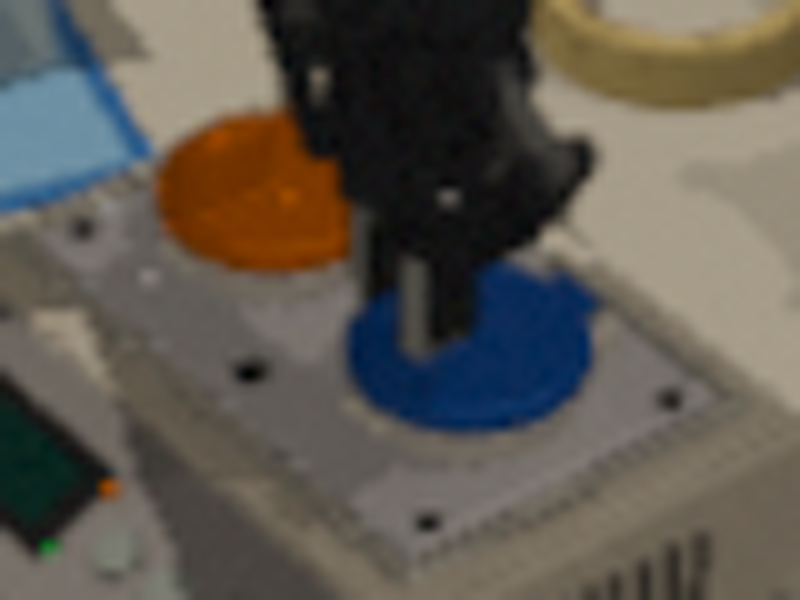

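The fingers straddle the blue fin at (425,310), clear of the orange lid. I'll grip and pull slowly along the hinge arc.

```bash
python3 -m crank '{"linear":[[0.001,-0.001,0.002],[0,0,0],[0,0,0],[0,0,0]],"yaw":[0,0,0,0]}' 0.004 45
python3 -m crank '{"linear":[[0,0,-0.0005],[-0.0002,0,-0.0005],[-0.0002,0,-0.0005],[0,0,0]],"yaw":[0,0,0,0]}'
python3 -m crank '{"linear":[[-0.0002,0,-0.0005],[-0.0002,0,-0.0005],[0,0,0]],"yaw":[0,0,0]}'
python3 -c "
from h import *
need([586.5,-150.2,107],-170)"
```

```text
time_s: 31.35
ee_pos: [587.6, -150.2, 108.8]
tool_rot: [0.281, -3.113, -0.007]
contact_force: [-1.2, 0.5, 13.1]
finger_gap: 8.5
finger_force: 47.5
time_s: 31.75
ee_pos: [587.6, -150.1, 109.0]
tool_rot: [0.281, -3.111, -0.007]
contact_force: [1.5, -0.5, 8.0]
finger_gap: 8.8
finger_force: 46.8
time_s: 32.05
ee_pos: [587.6, -150.0, 109.2]
tool_rot: [0.281, -3.11, -0.007]
contact_force: [4.1, -1.5, 2.5]
finger_gap: 8.8
finger_force: 46.1
pos [ 587.6 -150.   109.2] head -169.69 tiltz [-0.0194  0.003  -0.9998] F [ 4.05 -1.54  2.46] gap 8.83 ff 46.125383377075195 t 32.05
need tool xyz mm [ 1.1 -0.   2.2] yaw 0.31
```

```bash
python3 -m crank '{"linear":[[0,0,-0.0005],[0,0,-0.0005],[0,0,-0.0005],[0,0,-0.0005],[0,0,0]],"yaw":[0,0,0,0,0]}'
python3 -m crank '{"linear":[[0,0,-0.0005],[0,0,-0.0005],[0,0,0]],"yaw":[0,0,0]}'
python3 -m crank '{"linear":[[0,0,-0.0005],[0,0,0]],"yaw":[0,0]}'
python3 -c "
from h import *
need([586.5,-150.2,107],-170)"
```

```text
time_s: 32.55
ee_pos: [587.8, -149.9, 109.7]
tool_rot: [0.28, -3.109, -0.008]
contact_force: [8.4, -1.2, -10.9]
finger_gap: 8.6
finger_force: 44.3
time_s: 32.85
ee_pos: [587.8, -149.9, 109.9]
tool_rot: [0.28, -3.108, -0.009]
contact_force: [11.0, -1.6, -18.2]
finger_gap: 8.7
finger_force: 43.9
time_s: 33.05
ee_pos: [587.8, -149.8, 110.0]
tool_rot: [0.281, -3.108, -0.009]
contact_force: [12.3, -2.5, -20.6]
finger_gap: 8.3
finger_force: 43.8
pos [ 587.8 -149.8  110. ] head -169.68 tiltz [-0.0214  0.0038 -0.9998] F [ 12.26  -2.51 -20.65] gap 8.29 ff 43.81626784801483 t 33.05
need tool xyz mm [ 1.3 -0.2  3. ] yaw 0.32
```

```bash
python3 -m crank '{"linear":[[-0.0005,0,0],[-0.0005,0,0],[-0.0005,0,0],[0,0,0]],"yaw":[0,0,0,0]}'
python3 -m crank '{"linear":[[-0.0005,0,-0.0003],[-0.0005,0,-0.0003],[0,0,0]],"yaw":[0,0,0]}'
python3 -c "
from h import *
need([586.5,-150.2,107],-170)"
```

```text
time_s: 33.45
ee_pos: [587.9, -149.8, 110.0]
tool_rot: [0.28, -3.106, -0.008]
contact_force: [6.7, -3.7, -17.0]
finger_gap: 9.0
finger_force: 44.4
time_s: 33.75
ee_pos: [588.0, -149.7, 110.3]
tool_rot: [0.279, -3.104, -0.008]
contact_force: [4.5, -4.7, -18.1]
finger_gap: 8.9
finger_force: 44.3
pos [ 588.  -149.7  110.3] head -169.72 tiltz [-0.0255  0.0032 -0.9997] F [  4.54  -4.65 -18.14] gap 8.85 ff 44.3493926525116 t 33.75
need tool xyz mm [ 1.5 -0.2  3.3] yaw 0.28
```

```bash
python3 -m crank '{"linear":[[-0.0005,0.0003,-0.0004],[-0.0005,0.0003,-0.0004],[0,0,0]],"yaw":[0,0,0]}'
python3 -m crank '{"linear":[[-0.0002,0,-0.0005],[-0.0002,0,0],[0,0,0]],"yaw":[0,0,0]}'
python3 -c "
from h import *
need([586.5,-150.2,107],-170)"
```

```text
time_s: 34.05
ee_pos: [588.1, -149.6, 110.4]
tool_rot: [0.278, -3.102, -0.007]
contact_force: [2.4, -8.9, -21.5]
finger_gap: 8.8
finger_force: 44.0
time_s: 34.35
ee_pos: [588.1, -149.6, 110.5]
tool_rot: [0.278, -3.101, -0.007]
contact_force: [2.2, -8.3, -23.4]
finger_gap: 8.6
finger_force: 43.8
pos [ 588.1 -149.6  110.5] head -169.76 tiltz [-0.0284  0.0021 -0.9996] F [  2.23  -8.26 -23.41] gap 8.63 ff 43.82409453392029 t 34.35
need tool xyz mm [ 1.6 -0.3  3.5] yaw 0.24
```

```bash
python3 -m crank '{"linear":[[0,-0.0007,0],[0,-0.0007,0],[0,0,0]],"yaw":[0,0,0]}' - 30
python3 -m crank '{"linear":[[-0.0002,0,-0.0005],[0,0,0]],"yaw":[0,0]}'
python3 -c "
from h import *
need([586.5,-150.2,107],-170);print(manip.observe()['torque'].round(2))"
```

```text
time_s: 34.65
ee_pos: [588.2, -149.7, 110.6]
tool_rot: [0.279, -3.101, -0.011]
contact_force: [0.6, -4.2, -28.0]
finger_gap: 9.0
finger_force: 43.2
time_s: 34.85
ee_pos: [588.2, -149.7, 110.7]
tool_rot: [0.279, -3.1, -0.011]
contact_force: [1.1, -4.8, -31.1]
finger_gap: 8.4
finger_force: 42.8
pos [ 588.2 -149.7  110.7] head -169.7 tiltz [-0.0291  0.0044 -0.9996] F [  1.12  -4.84 -31.11] gap 8.36 ff 42.76858448982239 t 34.85
need tool xyz mm [ 1.7 -0.2  3.8] yaw 0.30
[-1.11 -0.21 -0.1 ]
```

```bash
python3 -m crank '{"linear":[[0,0,0],[0,0,0],[0,0,0]],"yaw":[0,0,0]}' 0.004 25
python3 -c "
from h import *
need([586.5,-150.2,107],-170);print(manip.observe()['torque'].round(2))"
```

```text
time_s: 35.15
ee_pos: [588.2, -149.7, 110.7]
tool_rot: [0.279, -3.1, -0.011]
contact_force: [0.3, -5.1, -31.5]
finger_gap: 8.8
finger_force: 42.8
pos [ 588.2 -149.7  110.7] head -169.71 tiltz [-0.0292  0.0043 -0.9996] F [  0.34  -5.12 -31.5 ] gap 8.81 ff 42.766544222831726 t 35.15
need tool xyz mm [ 1.6 -0.2  3.7] yaw 0.29
[-1.16 -0.28 -0.11]
```

```bash
python3 -m crank '{"linear":[[0,0,0.001],[0,0,0.001],[0,0,0.001],[0,0,0.001],[0,0,0.001],[0,0,0]],"yaw":[0,0,0,0,0,0]}'
python3 -m crank '{"linear":[[0,0,0],[0,0,0]],"yaw":[0,0]}' 0.013 25
python3 -c "
from h import *
need([586.5,-150.2,110],-170);print(manip.observe()['torque'].round(2))"
```

```text
time_s: 35.75
ee_pos: [588.0, -149.9, 109.9]
tool_rot: [0.279, -3.103, -0.009]
contact_force: [-11.0, -3.8, -1.5]
finger_gap: 8.5
finger_force: 46.7
time_s: 35.95
ee_pos: [592.1, -149.6, 111.1]
tool_rot: [0.281, -3.111, -0.008]
contact_force: [-0.3, 0.0, 0.3]
finger_gap: 13.0
finger_force: 0.0
pos [ 592.1 -149.6  111.1] head -169.66 tiltz [-0.0179  0.0036 -0.9998] F [-0.27  0.01  0.31] gap 13.02 ff 0.0 t 35.95
need tool xyz mm [5.6 0.5 1.2] yaw 0.34
[ 0.03 -0.04  0.05]
```

```bash
python3 -m crank '{"linear":[[0.004,0.0003,-0.002],[0.004,0,-0.001],[0,0,0],[0,0,0]],"yaw":[0,0,0,0]}'
python3 -m crank '{"linear":[[0,0,0],[0,0,0],[0,0,0]],"yaw":[0,0,0]}' 0.004 30
python3 -m crank '{"linear":[[-0.0002,0,-0.0008],[-0.0003,0,-0.0008],[-0.0003,0,-0.0008],[-0.0003,0,-0.0008],[0,0,0]],"yaw":[0,0,0,0,0]}'
python3 -c "
from h import *
need([586.5,-150.2,110],-170);print(manip.observe()['torque'].round(2))"
```

```text
time_s: 36.35
ee_pos: [583.6, -151.0, 113.5]
tool_rot: [0.281, -3.11, -0.008]
contact_force: [0.1, 0.0, -0.7]
finger_gap: 13.1
finger_force: 0.0
time_s: 36.65
ee_pos: [583.6, -150.9, 113.4]
tool_rot: [0.281, -3.109, -0.008]
contact_force: [-1.2, 1.0, 3.8]
finger_gap: 8.9
finger_force: 34.0
time_s: 37.15
ee_pos: [584.1, -150.7, 114.8]
tool_rot: [0.28, -3.107, -0.009]
contact_force: [3.5, -0.8, -20.6]
finger_gap: 8.8
finger_force: 30.9
pos [ 584.1 -150.7  114.8] head -169.68 tiltz [-0.0225  0.0039 -0.9997] F [  3.5   -0.78 -20.64] gap 8.82 ff 30.903512835502625 t 37.15
need tool xyz mm [-2.5 -0.   4.7] yaw 0.32
[-0.24 -0.66 -0.13]
```

```bash
python3 -m crank '{"linear":[[-0.0003,0,-0.0005],[0,0,0]],"yaw":[0,0]}'
python3 -m crank '{"linear":[[-0.0003,0,-0.0005],[0,0,0]],"yaw":[0,0]}'
python3 -m crank '{"linear":[[-0.0003,0,-0.0005],[0,0,0]],"yaw":[0,0]}'
python3 -c "
from h import *
need([586.5,-150.2,110],-170);print(manip.observe()['torque'].round(2))"
```

```text
time_s: 37.35
ee_pos: [584.2, -150.6, 115.0]
tool_rot: [0.28, -3.106, -0.009]
contact_force: [3.6, -0.9, -26.6]
finger_gap: 9.1
finger_force: 30.1
time_s: 37.55
ee_pos: [585.0, -150.5, 116.6]
tool_rot: [0.28, -3.108, -0.009]
contact_force: [1.7, 1.0, -6.3]
finger_gap: 8.7
finger_force: 32.3
time_s: 37.75
ee_pos: [586.4, -150.4, 119.1]
tool_rot: [0.281, -3.111, -0.008]
contact_force: [1.5, 2.0, -7.1]
finger_gap: 8.5
finger_force: 32.2
pos [ 586.4 -150.4  119.1] head -169.67 tiltz [-0.0178  0.0035 -0.9998] F [ 1.47  2.04 -7.1 ] gap 8.51 ff 32.17648386955261 t 37.75
need tool xyz mm [-0.3  0.2  9.1] yaw 0.33
[ 0.35 -0.13 -0.07]
```

The seal broke under control, with about 5.5 mm of rise at the grip. I'll measure the lid angle.

```bash
cat >> h.py <<'E'
def lid():
    for n in('side','top'):
        s=manip.snapshot(n);P=cloud(s);hs=cv2.cvtColor(s['image'],cv2.COLOR_RGB2HSV)
        L=(P[...,:2]-[606,-146.3])@np.array([[.9845,-.1754],[.1754,.9845]])
        b=(s['depth']>0)&(np.hypot(L[...,0],L[...,1])<34)&(hs[...,0]>98)&(hs[...,0]<128)&(hs[...,1]>90)&(P[...,2]>85)&(P[...,2]<150)
        A=np.c_[L[b],np.ones(b.sum())];z=P[b][:,2];rng=np.random.default_rng(0);best=[]
        if len(z)<30:print(n,'few',len(z));continue
        for _ in range(500):
            k=rng.choice(len(z),3,False)
            try:w=np.linalg.solve(A[k],z[k])
            except Exception:continue
            if abs(w[0])>.6 or abs(w[1])>.15:continue
            g=np.flatnonzero(abs(A@w-z)<2)
            if len(g)>len(best):best=g
        w=np.linalg.lstsq(A[best],z[best],rcond=None)[0];print(n,'lid angle %.3f cross %.3f z0 %.1f n %d/%d'%(-np.arctan(w[0]),w[1],w[2],len(best),len(z)))
E
python3 -c "
from h import *
lid();need([586.5,-150.2,110],-170)"
```

```text
side lid angle 0.087 cross 0.017 z0 103.8 n 114/245
top lid angle 0.065 cross -0.009 z0 102.1 n 88/128
pos [ 586.2 -150.5  118.9] head -169.67 tiltz [-0.0181  0.0034 -0.9998] F [ 2.39  2.44 -5.93] gap 8.77 ff 32.275516390800476 t 37.85
need tool xyz mm [-0.5  0.2  8.9] yaw 0.33
```

```bash
python3 -m crank '{"linear":[[-0.0006,0,-0.001],[-0.0007,0,-0.001],[-0.0007,0,-0.001],[-0.0007,0,-0.001],[0,0,0]],"yaw":[0,0,0,0,0]}'
python3 -c "
from h import *
lid();need([590.5,-149.8,125.2],-170)"
```

```text
time_s: 38.35
ee_pos: [588.2, -150.1, 121.9]
tool_rot: [0.281, -3.109, -0.008]
contact_force: [0.2, 2.5, -4.7]
finger_gap: 8.8
finger_force: 32.2
side lid angle 0.117 cross 0.062 z0 106.2 n 94/252
top lid angle 0.083 cross -0.037 z0 104.4 n 78/110
pos [ 588.1 -150.1  121.8] head -169.68 tiltz [-0.0204  0.0034 -0.9998] F [-0.1   1.35 -4.7 ] gap 8.94 ff 32.22298264503479 t 38.45
need tool xyz mm [-2.3 -0.1 -3.4] yaw 0.32
```

```bash
python3 -m crank '{"linear":[[-0.0007,0,-0.001],[-0.0007,0,-0.001],[-0.0007,0,-0.001],[-0.0003,0,-0.0007],[0,0,0],[0,0,0]],"yaw":[0,0,0,0,0,0]}'
python3 - <<'E'
from h import *
lid();need([590.5,-149.8,125.2],-170)
s=manip.snapshot('side');cv2.imwrite('pics/g5.png',cv2.resize(s['image'][190:325,220:400],(800,600),interpolation=cv2.INTER_CUBIC)[:,:,::-1])
roof([512,225],84.4,40,'side',150,120)
E
```

```text
time_s: 39.05
ee_pos: [590.9, -149.7, 125.5]
tool_rot: [0.281, -3.11, -0.008]
contact_force: [0.0, 3.8, -5.1]
finger_gap: 8.8
finger_force: 31.9
side lid angle 0.206 cross 0.026 z0 108.8 n 105/242
top lid angle 0.129 cross -0.053 z0 106.8 n 58/89
pos [ 590.9 -149.7  125.5] head -169.68 tiltz [-0.0197  0.0035 -0.9998] F [ 0.45  2.5  -5.03] gap 8.93 ff 31.875259280204773 t 39.15
need tool xyz mm [ 0.4 -0.   0.3] yaw 0.32
side pitch -0.0 roll 0.0 z0 66.1 n 945 x [-79.1  66.6] y [-100.6  104.3] z [63.1 69. ]
```

View pics/g5.png

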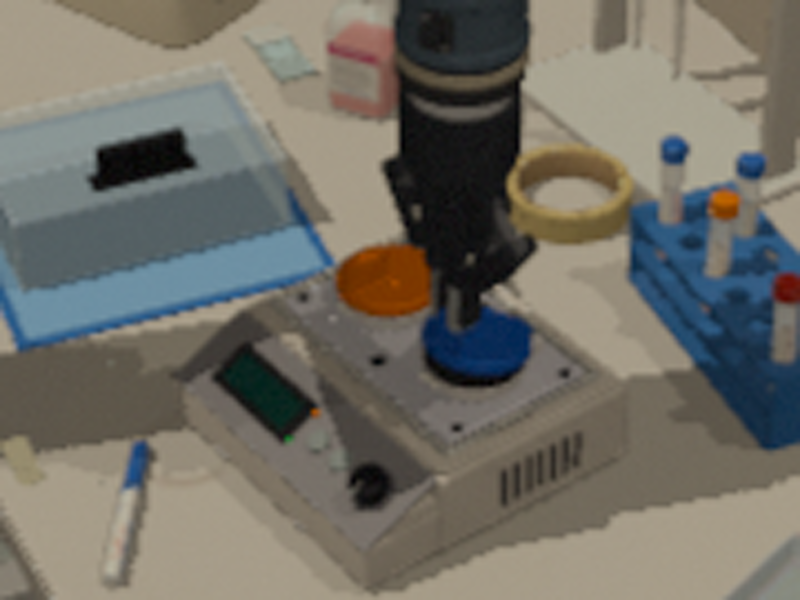

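The blue lid at (478,340) is ajar with a dark gap and still held. The orange lid at (385,280) is shut and the cover stands on the pad at (150,200).

```bash
python3 -c "
from station import manip
print(manip.finish_job())"
```

```text
the job is handed in; nothing more can be done
None
```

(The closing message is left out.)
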